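Pry open the cover of a housing held in a jig

ROBOT

A 6-joint arm with a two-finger parallel gripper is mounted at the origin on the work surface. World frame = base frame: x ahead of the robot, y to its left, z up, the work surface at z = 0. Lengths are in mm, angles in rad, forces in N, time in s.
With the tool pointing down it reaches from about 350 to 975 mm from the base axis. Payload 7.1 kg.
Tool frame: the origin (TCP) lies on the front face of the gripper's body, between the roots of the fingers; the fingertips stand 80 mm ahead of it and the grasp point (between the pads) lies 61 mm ahead of it (env.tips_ahead is the distance from the TCP to the fingertips, in mm); z points along the fingers, y is the line along which they close (so a half turn about z gives the same grasp; the last joint's range is limited). The gripper opens to 88 mm and grips with 3 to 60 N. Pads are 20 mm wide; open, the fingers measure 115 mm over their backs; the gripper's body (75 mm by 178 mm) begins 61 mm behind the grasp point.
Start: joints at [1.221, 0.423, 1.63, -0, 1.089, -0.019], TCP at [202.968, 591.109, 302.675] pointing down, gripper open.
Joint ranges: [-3, 3], [-0.9, 2.11], [0.09, 2.58], [-1.31, 4.45], [0.11, 2.69], [-2.54, 2.54]. Speed limits (rad/s): [2.39, 2.39, 3.01, 3.14, 3.14, 3.14].

INTERFACE

Orientations are given as a unit quaternion [x, y, z, w].
In Python, from station import env, set_gripper, viewer, workorder gives the robot as it stands. Calls block until the motion is done:
- env.reach(position, orientation): joint-space move of the TCP to a pose.
- env.move_l(position, rot=None, rate=150, f_stop=None): straight line of the TCP; rot=None keeps the orientation; rate is the mean speed in mm/s. With f_stop (N) it stops when the force on the tool has changed by that much, and returns True; else False.
- env.move_joints(angles): joint-space move.
- set_gripper(opening): finger opening in mm; the grip force is fixed at half the most; returns when the fingers have stopped.
- env.hold(seconds).
- env.ik(position, orientation): joint angles nearest the present ones, or None.
- env.read_state(): the state.
- viewer.camera(name): name is "side" or "top"; returns the picture (480x640x3 uint8, blue, green, red); there is no depth.
- viewer.camera_params(name): a dict with "fx", "fy", "cx", "cy" (pixels), "pose" (4x4, takes a point from camera to world coordinates). Camera axes: x right, y up, looking along -z (the intrinsics and any distortion apply to the point x, -y, -z); pixel columns grow to the right and rows downward; lengths in mm; the calibration is good to about 2 mm. A picture is of the moment at which its call begins. camera_params takes no time and is no camera call.
A pose or a line that the arm cannot do raises env.IKError and nothing moves.
- workorder.sign_off(): hands the job in; it is judged then, once.
The state is a dict: "time_s": time; "qpos": joint angles; "dq": joint speeds; "tau": joint torques, N m; "tool_pos": TCP position; "orientation": TCP orientation; "force": force on the tool from outside, world axes, zero at the start; "wrist_torque": the same for the moment, N m; "width": finger opening in mm; "grip_force": force on a finger pad.
Only numpy, scipy, OpenCV 4.12 (cv2) and the standard library are available. Lean on these libraries where they do the work, as an engineer would, in place of code of your own. Each camera call takes 0.05 s, during which the arm holds its last target. There are 200 camera calls.

TASK

Open the white box in the jig for inspection: pick up the flat pry blade, slip its tip into the slot under the front edge of the hinged cover, lever the cover up and push it over with the blade until it stands open clearly past upright. Then put the blade away, lying flat inside the grey tool tray. Touch the jig, box and cover with the blade only, never with the gripper or arm, and leave everything else on the bench where it is.

Things in the scene. Friction and masses are not known exactly. Their poses are not given: they have to be found in the camera images.
- jig: fixed jig: base 170 x 200 mm, cream nest plate 160 x 190 mm (top at 54 mm), on it a white box 120 mm along x, 150 along y, rim at 88 mm height. Origin on the bench under its centre; x points from the box's front wall to its hinge side, z up. Two 10 mm steel pins (tops at 96 mm) stand before the front wall at x = -71, y = -55 and +55 mm; nothing else tops the cover (92 mm).
- slot (a point): centre of the mouth of the pry slot, in the outer face of the box's front wall right under the cover: 46 mm wide (along y), 10 mm high (78 to 88 mm above the bench), through the 3 mm wall into the empty front half of the box. Axes as the jig: +x leads into the box.
- cover: white flat cover 119 x 149 x 4 mm, lying on the box's rim, front edge flush with the front wall. Origin on the hinge line (jig x = +60 mm, z = 88 mm) at the underside of the cover; its own -x runs from the hinge to the front edge (120 mm).
- cover_hinge (a joint): opening angle of the cover in rad: 0 shut on the rim, 1.57 upright, stop at 1.95. The stiff hinge (0.16 N m) holds the cover wherever it is left.
- pry: pry tool lying on the bench: black handle 100 mm long, 20 wide, 22 high, and a straight flat steel blade 100 mm long, 16 wide, 2 thick. Origin under the middle of its 200 mm length (where handle meets blade); x points to the blade's tip, handle from x = -100 to 0; the blade's mid-plane is 11 mm above the underside.
- pry_tip (a point): end of the blade (x = +100 mm, z = 11 mm in the pry tool's frame)
- pry_end (a point): butt of the handle (x = -100 mm, z = 11 mm in the pry tool's frame)
- tray: fixed grey open tool tray 130 x 250 mm (long along its y), 16 mm high, walls and floor 4 mm; origin under its centre.
- clip_a: small steel terminal clip with brass core, 26 x 18 x 18 mm; origin under its centre (bystander)
- clip_b: another such terminal clip, same size (bystander)
- spacer: cream nylon block 35 x 50 x 22 mm; origin under its centre (bystander)
- screwcup: open steel cup, 70 mm across, 50 mm high; origin under its centre (bystander)
- pressblock: green resin block 70 x 90 x 28 mm with an aluminium block on it (42 mm high in all); origin under its centre (bystander)
- screwdriver: ordinary screwdriver with a black handle and a round shaft, lying on the bench (bystander)
- oilcan: red bottle with a white cap, 60 mm across, 160 mm high, standing near the front of the jig; origin under its centre (bystander)
Things that resemble listed ones, but are neither listed nor needed, are in the scene too. Leave any green look-alike of the pry alone.

How it is judged:
By the outcome, as a careful person would: the job done as asked, in the order asked, and still so for the second after the job is handed in, with the robot touching nothing.
It also fails if it takes over 56 s, if anything falls off the work surface, if the arm or the gripper's body presses on something with over 40 N, if the wrist force passes 120 N, or if a joint passes its speed limit or range.

## Working session

There is one attempt and no reset: what is moved stays moved. The work goes in short steps, each a Python script; the robot and the scene stay as the last script left them, time stands still between calls to the robot, and variables do not carry over. Pictures are saved under pics/ and viewed, at most 10 in all, crops included, and the job is handed in when it is done.

```bash
mkdir -p pics; ls
python3 - <<'E'
from station import env, viewer
import cv2
for n in ("top","side"):
    cv2.imwrite(f"pics/{n}0.png",viewer.camera(n))
    p=viewer.camera_params(n); print(n,p)
E
```

```text
pics
top {'fx': 528.6303704612342, 'fy': 528.6303704612342, 'cx': 306.80721619387737, 'cy': 234.18618058658316, 'pose': array([[ 7.60773100e-02,  9.76669842e-01, -2.00818982e-01,
         2.40543885e+02],
       [-9.97091007e-01,  7.35752036e-02, -1.99050870e-02,
        -1.16722665e+02],
       [-4.66540071e-03,  2.01749126e-01,  9.79426120e-01,
         1.48543715e+03],
       [ 0.00000000e+00,  0.00000000e+00,  0.00000000e+00,
         1.00000000e+00]])}
side {'fx': 442.27947885258556, 'fy': 442.27947885258556, 'cx': 315.8145074266401, 'cy': 238.1222696232627, 'pose': array([[ 6.98208250e-01,  4.53399317e-01, -5.54016514e-01,
        -2.33834587e+02],
       [-7.15567106e-01,  4.65404958e-01, -5.20924123e-01,
        -8.47659830e+02],
       [ 2.16553909e-02,  7.60149514e-01,  6.49387219e-01,
         9.97159350e+02],
       [ 0.00000000e+00,  0.00000000e+00,  0.00000000e+00,
         1.00000000e+00]])}
```

View pics/top0.png

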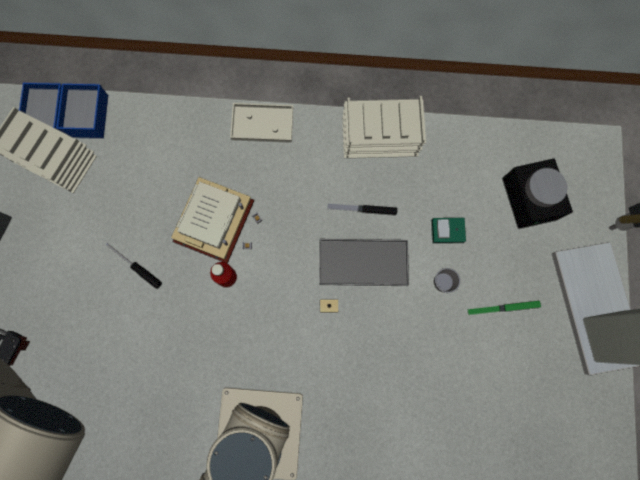

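View pics/side0.png

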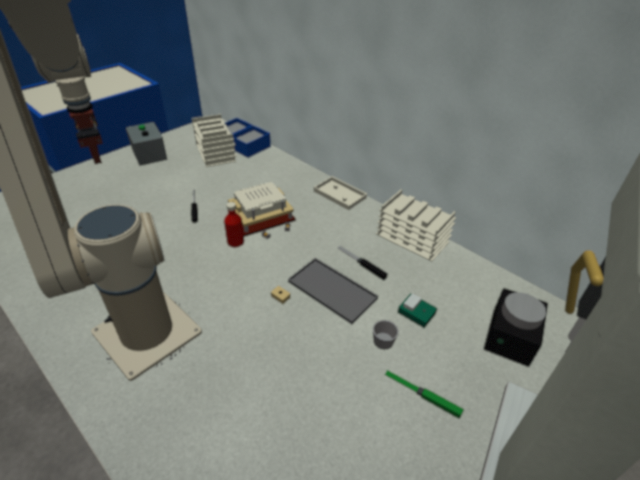

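The top view shows three candidates for the pry:
- The black-handled flat blade at (328–397, 208), with its tip on the left.
- The screwdriver at (108–160, 243–288), which has a thin round shaft.
- A green look-alike at (468–540, 307).

The black flat-bladed one fits the description. The jig is at (213, 218), the oil can at (223, 273) and the tray at (364, 262). I'll confirm these in enlarged crops.

Run:
```python
import cv2,numpy as np
t=cv2.imread("pics/top0.png"); s=cv2.imread("pics/side0.png")
r=lambda im,x,y,w,h,k:cv2.resize(im[y:y+h,x:x+w],None,fx=k,fy=k,interpolation=cv2.INTER_CUBIC)
cv2.imwrite("pics/c1.png",r(t,165,170,100,120,5))            # jig top
a=r(t,310,195,100,100,4); b=r(s,330,235,70,50,5.7)
cv2.imwrite("pics/c2.png",np.hstack([a,np.pad(b,((0,400-b.shape[0]),(0,0),(0,0)))]))
cv2.imwrite("pics/c3.png",r(s,220,175,80,70,8))
```

```text
(no output)
```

View pics/c1.png

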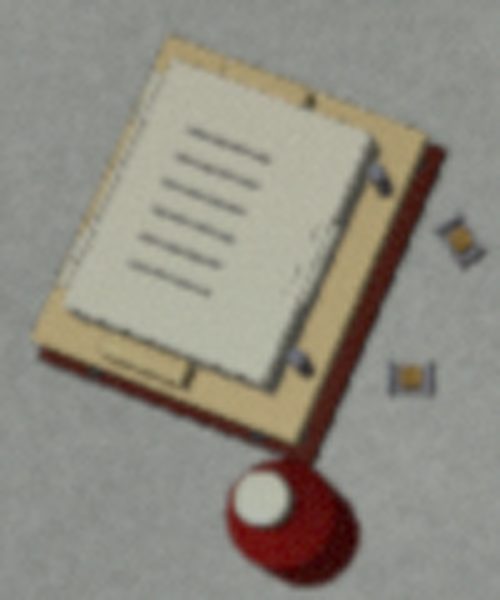

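View pics/c2.png

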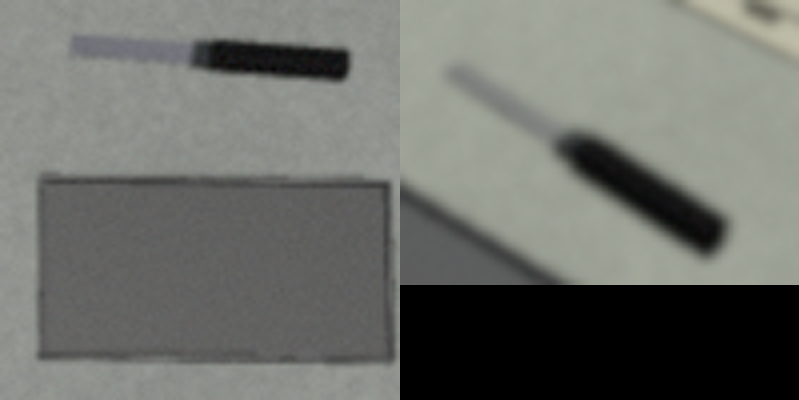

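View pics/c3.png

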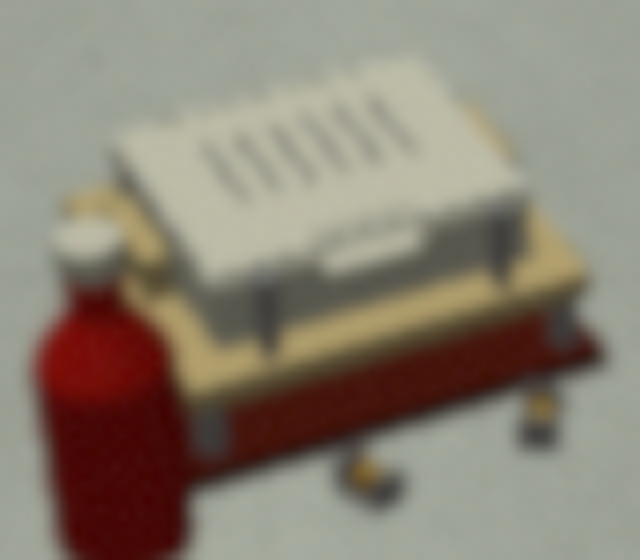

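The crops confirm the pry: a flat blade with its tip at crop c2 (70,46) and butt at (349,65). The pins are on the jig's right side at c1 (375,170) and (294,353), so the box's front faces right and the slot tab shows at c3 (370,240). The oil can stands at the +y front corner. Next I fit the poses from both views.

```bash
cat > h.py <<'E'
import numpy as np
from scipy.optimize import least_squares
from station import env, set_gripper, viewer, workorder
P={n:viewer.camera_params(n) for n in("top","side")}
def proj(n,p):
    p=np.atleast_2d(p); c=P[n]; M=np.linalg.inv(c["pose"]); q=p@M[:3,:3].T+M[:3,3]
    return np.c_[c["cx"]+c["fx"]*q[:,0]/-q[:,2], c["cy"]-c["fy"]*q[:,1]/-q[:,2]]
def tri(pt,ps):
    f=lambda X:np.r_[proj("top",X)[0]-pt,proj("side",X)[0]-ps]
    r=least_squares(f,[600,0,20]); return r.x, r.fun
def uncrop(c,k,o): return (np.array(c,float)+.5)/k-.5+o
def fit(obs,x0,zfree=False):
    # obs: list (cam, local pts, px); unknown x,y,yaw,dz
    def f(v):
        c,s=np.cos(v[2]),np.sin(v[2]); dz=v[3] if zfree else 0
        return np.concatenate([(proj(n,np.array(l,float)@np.array([[c,s,0],[-s,c,0],[0,0,1]])+[v[0],v[1],dz])-px).ravel() for n,l,px in obs])
    r=least_squares(f,x0+([0.] if zfree else []),loss="soft_l1",x_scale=[10,10,.1]+([10] if zfree else [])); return r.x, f(r.x)
E
python3 - <<'E'
from h import *
np.set_printoptions(precision=2,suppress=True)
T=lambda c:uncrop(c,5,[165,170]); S=lambda c:uncrop(c,8,[220,175])
cov=[[60,-74.5,92],[-60,-74.5,92],[-60,74.5,92],[60,74.5,92]]
nest=[[80,-95,54],[-80,-95,54],[-80,95,54],[80,95,54]]
pins=[[-71,-55,96],[-71,55,96]]
tt=T([(172,62),(372,138),(270,385),(65,308)]); tp=T([(374,170),(294,352)])
ts=S([(432,60),(528,188),(205,280),(115,142)]); sp=S([(505,215),(268,285)])
o=[("top",cov,tt),("top",nest,T([(175,38),(428,138),(300,445),(35,340)])),("top",pins,tp),
 ("side",cov,ts),("side",pins,sp),("side",nest[1:3],S([(592,274),(190,392)]))]
for z in(0,1):
    v,r=fit(o,[600,150,1.2],z); print("jig",v); 
print(r.reshape(-1,2).round(1).tolist())
for i in range(4): print("cov tri",tri(tt[i],ts[i])[0])
for i in range(2): print("pin tri",tri(tp[i],sp[i])[0])
A=lambda c:uncrop(c,4,[310,195]); B=lambda c:uncrop(c,5.7,[330,235])
for n,a,b in(("tip",(70,46),(52,72)),("junc",(200,54),(168,142)),("butt",(349,65),(318,235))):
    print(n,tri(A(a),B(b)))
o=[("top",[[100,0,12],[0,0,20],[-100,0,20]],A([(70,46),(207,54),(349,64)])),("side",[[100,0,12],[0,0,18],[-100,0,16]],B([(50,71),(165,140),(320,238)]))]
for z in(0,1):
    v,r=fit(o,[700,-100,1.6],z); print("pry",v,r.reshape(-1,2).round(1).tolist())
tr=[[65,125,16],[65,-125,16],[-65,-125,16],[-65,125,16]]
o=[("top",tr,A([(40,179),(388,183),(393,360),(38,358)])),("side",tr,np.array([(315,260),(377,296),(352,321),(289,281)]))]
for z in(0,1):
    v,r=fit(o,[600,-150,0],z); print("tray",v)
print("can cap",tri(T((262,497)),S((90,232)))[0])
E
```

```text
jig [562.79 181.42   1.27]
jig [563.58 182.34   1.27  -2.52]
[[0.4, -0.5], [0.6, -0.5], [-0.5, 0.0], [-0.3, -0.4], [-1.0, -0.6], [0.5, -0.9], [-0.5, -0.0], [-0.6, 0.2], [0.9, 0.6], [1.0, 1.2], [-2.0, -0.1], [0.2, 0.7], [0.9, 0.8], [-0.5, 0.0], [-0.6, -0.5], [-0.4, -0.6], [0.1, 0.1], [0.3, 0.6]]
cov tri [654.19 217.81  87.04]
cov tri [615.5  103.68  92.94]
cov tri [472.87 144.94  95.28]
cov tri [509.17 259.76  90.63]
pin tri [599.16 101.45  87.65]
pin tri [494.7  134.83  86.24]
tip (array([ 631.38, -139.48,    6.79]), array([ 0.23, -0.25, -0.39,  0.08]))
junc (array([ 629.54, -231.96,   13.93]), array([-0.07,  0.08,  0.12, -0.03]))
butt (array([ 629.11, -338.71,   16.08]), array([ 0.  , -0.  , -0.01,  0.  ]))
pry [ 628.72 -238.26    1.57] [[-0.2, 0.1], [0.6, -0.0], [0.1, 0.1], [-0.7, -0.7], [2.1, 0.5], [-0.6, -0.5]]
pry [ 629.47 -238.09    1.57   -1.96] [[-0.3, 0.0], [0.4, -0.1], [-0.1, -0.0], [-0.6, -0.4], [2.1, 0.8], [-0.6, -0.2]]
tray [ 474.53 -252.77    0.07]
tray [ 477.29 -251.91    0.07  -10.65]
can cap [405.67 129.21 162.02]
```

```bash
cat >> h.py <<'E'
from scipy.spatial.transform import Rotation as R
JIG=np.array([562.8,181.6]); JY=1.27; G=-25
def quat(yaw,pitch=0):   # blade along yaw, tool down, +pitch raises the tip
    f=R.from_euler("ZY",[yaw,-pitch])*R.from_matrix(SGN@np.diag([1.,-1,-1]))
    return f.as_quat()
SGN=np.diag([1.,1,1])
def tcp_jig(tx,ty,tz,pitch=0):  # TCP pose for blade tip at jig coordinates
    f=R.from_euler("ZY",[JY,-pitch]); c,s=np.cos(JY),np.sin(JY)
    tip=np.r_[JIG+[c*tx-s*ty,s*tx+c*ty],tz]
    return tip+f.apply([G-100,0,72]), quat(JY,pitch)
def say(): 
    s=env.read_state(); print(round(s["time_s"],2),s["tool_pos"],s["force"],round(s["width"],1),s["grip_force"])
E
python3 - <<'E'
from h import *
import h
np.set_printoptions(precision=2,suppress=True)
p=[629,-238+G]
for s in(1,-1):
    h.SGN=np.diag([s,s,1.])
    print(s,env.ik([*p,83],quat(1.57)),env.ik(*tcp_jig(-85,-5,83)),env.ik(*tcp_jig(76,-5,176)),env.ik([475,-278,87],quat(1.64)))
say()
E
```

```text
1 [-0.41  0.78  1.58 -0.    0.78 -0.41] [-0.06  0.48  1.98 -0.    0.68  0.24] [ 0.22  0.41  1.8  -0.    0.93  0.52] [-0.55  0.65  1.89 -0.    0.6  -0.62]
-1 None None None [-0.55  0.65  1.89 -0.    0.6   2.52]
0.1 [202.85 590.75 301.98] [ 0.63  0.44 -0.99] 88.4 0.0
```

Run:
```python
from h import *
import cv2
np.set_printoptions(precision=2,suppress=True)
q=quat(1.57); x,y=629,-238+G
env.reach([x,y,200],q); set_gripper(50); say()
env.move_l([x,y,83],rate=150,f_stop=15); say()
set_gripper(0); say()
env.move_l([x,y,230],rate=200); say()
t,s=viewer.camera("top"),viewer.camera("side")
pt=env.read_state()["tool_pos"]
a,b=[proj(n,pt-[0,0,70])[0].astype(int) for n in("top","side")]
r=lambda im,c:cv2.resize(im[c[1]-50:c[1]+50,c[0]-70:c[0]+60],(650//2*1+65,300))
print(a,b)
cv2.imwrite("pics/g1.png",np.hstack([r(t,a),r(s,b)]))
```

```text
4.2 [ 628.98 -263.05  200.  ] [ 0.24 -0.01 -0.02] 50.1 0.0
5.13 [ 629.44 -263.19   83.45] [ 0.09  0.08 -0.62] 50.3 0.0
5.71 [ 629.37 -263.1    83.44] [ 0.79 -0.01  2.9 ] 20.2 29.97976988554001
6.59 [ 628.2  -262.65  228.69] [-0.25 -0.21 -1.44] 19.9 29.977618753910065
[376 195] [370 229]
```

View pics/g1.png

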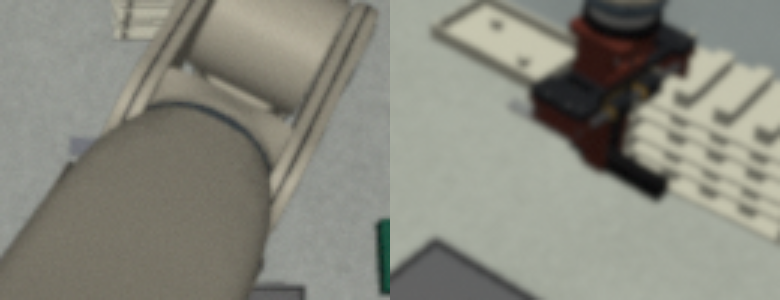

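The pry is gripped (width 20 mm), with the tip at about (72,147) in the left half and (513,106) in the right. I'll go to the pre-insertion pose and check the tip there.

Run:
```python
from h import *
import cv2
np.set_printoptions(precision=2,suppress=True)
print(tri(uncrop((72,147),3,[306,145]),uncrop((122,106),3,[300,179])), "pred",env.read_state()["tool_pos"]+[0,125,-72])
p,q=tcp_jig(-85,-5,83)
env.reach(p+[0,0,120],q); env.move_l(p,rate=200); say()
t,s=viewer.camera("top"),viewer.camera("side")
for n in("top","side"): print(n,proj(n,p+R.from_euler("Z",JY).apply([125,0,-72])),proj(n,np.r_[JIG+R.from_euler("Z",JY).apply([-60,0,0])[:2],83]))
cv2.imwrite("pics/g2.png",np.hstack([cv2.resize(t[180:280,190:290],(400,400),interpolation=2),cv2.resize(s[170:270,220:320],(400,400),interpolation=2)]))
```

```text
(array([ 626.74, -141.17,  151.25]), array([ 0.05, -0.06, -0.09,  0.02])) pred [ 628.1  -137.65  156.02]
8.51 [506.1  -20.91 155.34] [ 1.02  0.09 -1.95] 19.9 29.97761607170105
top [[238.63 223.99]] [[229.47 222.37]]
side [[270.57 209.67]] [[266.29 206.18]]
```

View pics/g2.png

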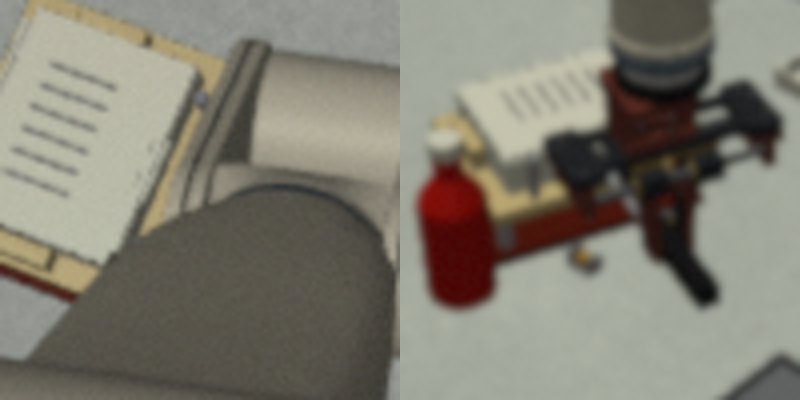

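The can is well clear of the gripper, the pry is level, and the tip is hidden behind the arm. I'll insert with a force stop.

Run:
```python
from h import *
np.set_printoptions(precision=2,suppress=True)
for x in(-65,-50,-28):
    hit=env.move_l(tcp_jig(x,-5,83)[0],rate=60,f_stop=6); print(x,hit); say()
    if hit: break
```

```text
-65 False
9.09 [511.37  -0.85 155.12] [-0.5  -0.63 -0.93] 19.8 29.977757334709167
-50 False
9.49 [515.79  13.35 154.94] [-0.35  0.8  -2.85] 19.9 29.977629482746124
-28 False
10.01 [522.22  34.34 154.94] [ 0.44  0.76 -1.45] 19.9 29.977733194828033
```

Run:
```python
from h import *
np.set_printoptions(precision=1,suppress=True)
r=88
for th in(.12,.3,.55,.8,1.05,1.3,1.5,1.65):
    hit=env.move_l(tcp_jig(60-r*np.cos(th),-5,87+r*np.sin(th))[0],rate=90,f_stop=20); print(th,hit); say()
    if hit: break
import cv2
cv2.imwrite("pics/g3.png",cv2.resize(viewer.camera("side")[110:260,190:340],(600,600),interpolation=2))
```

```text
0.12 False
10.32 [522.6  34.4 170. ] [-0.4 -0.  -0.7] 19.7 29.998724162578583
0.3 False
10.64 [523.7  37.8 185.3] [ 0.2  0.1 -1.5] 19.9 29.999313354492188
0.55 False
11.03 [526.3  46.6 205.2] [ 0.  -0.1 -1.3] 19.9 29.999395608901978
0.8 False
11.43 [530.5  59.9 222.4] [-0.6  0.2 -1.3] 19.8 29.999388456344604
1.05 False
11.82 [535.9  76.9 235.8] [ 0.2  0.1 -1.3] 20.0 29.999426901340485
1.3 False
12.21 [541.7  96.3 244.1] [-0.3 -0.4 -1.4] 19.8 29.999294579029083
1.5 False
12.55 [546.8 112.8 246.9] [ 0.  -0.7 -1.7] 19.9 29.999409019947052
1.65 False
12.85 [550.6 125.3 246.6] [-0.5 -0.1 -1.1] 19.9 29.999395608901978
```

View pics/g3.png

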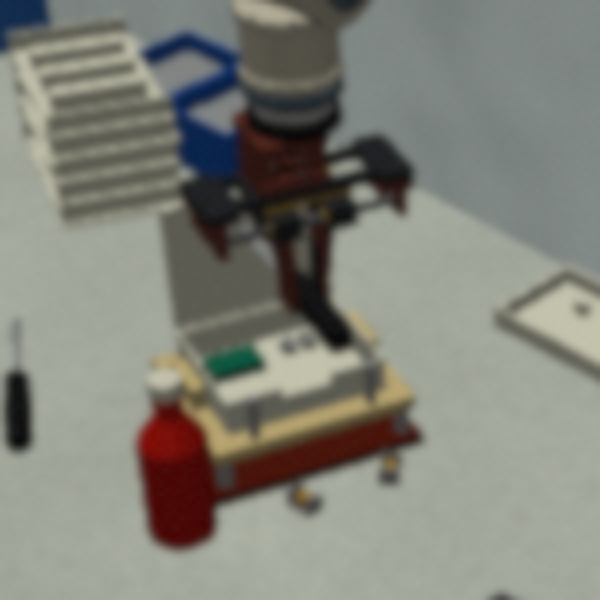

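The cover is standing up, with its panel at about (220,260) in the crop and the blade behind it. Next I push past upright and retract.

Run:
```python
from h import *
np.set_printoptions(precision=1,suppress=True)
r=88
for th in(1.75,1.89):
    hit=env.move_l(tcp_jig(60-r*np.cos(th),-5,87+r*np.sin(th))[0],rate=60,f_stop=10); print(th,hit); say()
    if hit: break
p=env.read_state()["tool_pos"]; d=R.from_euler("Z",JY).apply([1,0,0])
env.move_l(p-160*d+[0,0,25],rate=200); say()
p,q=tcp_jig(-200,-40,220); env.reach(p,q)
import cv2
a=cv2.resize(viewer.camera("side")[140:240,200:300],(400,400),interpolation=2)
b=cv2.resize(viewer.camera("top")[150:270,140:260],(400,400),interpolation=2)
cv2.imwrite("pics/g4.png",np.hstack([a,b]))
def edge(th): return [np.r_[JIG+R.from_euler("Z",JY).apply([60-120*np.cos(th),y,0])[:2],88+120*np.sin(th)] for y in(-74.5,74.5)]
for th in(1.57,1.75,1.9):
    e=edge(th); print(th,((proj("side",e)-[200,140])*4).round(),((proj("top",e)-[140,150])/120*400+[400,0]).round())
```

```text
1.75 False
13.2 [553.1 133.4 245.5] [-0.2 -0.3 -1.9] 19.6 29.999503791332245
1.89 False
13.56 [556.6 144.9 242.4] [ 0.3  0.1 -1.5] 20.0 29.9994295835495
14.52 [509.4  -7.6 267.4] [-0.9 -0.3 -1.6] 19.5 29.99948501586914
1.57 [[281.  55.]
 [120.  94.]] [[568.  59.]
 [486. 237.]]
1.75 [[271.  46.]
 [111.  85.]] [[543.  50.]
 [461. 227.]]
1.9 [[264.  42.]
 [105.  80.]] [[523.  44.]
 [441. 220.]]
```

View pics/g4.png

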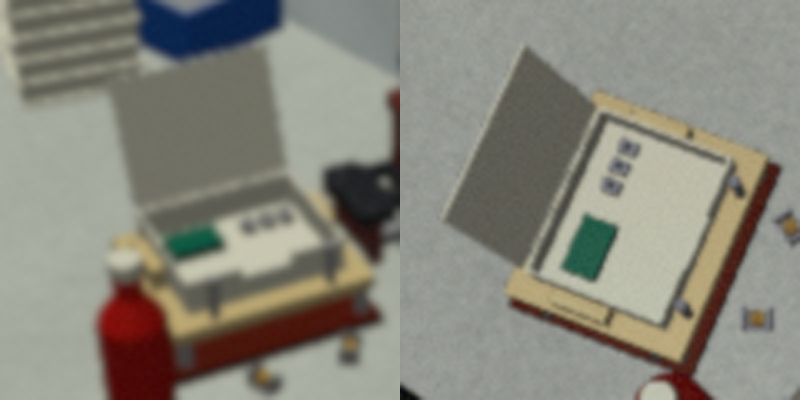

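The cover's free edge is at (523,46)–(443,218) in the top crop, which matches an angle of about 1.88 rad. Now I put the blade in the tray.

Run:
```python
from h import *
np.set_printoptions(precision=1,suppress=True)
yaw=1.57+.07; c=np.array([475,-252])+G*np.array([np.cos(yaw),np.sin(yaw)])
env.reach([*c,240],quat(yaw)); say()
env.move_l([*c,110],rate=150)
print(env.move_l([*c,87.3],rate=40,f_stop=6)); say()
set_gripper(45); say()
env.move_l([*c,260],rate=200); env.reach([400,200,330],quat(1.4)); env.hold(.3); say()
import cv2
a=cv2.resize(viewer.camera("top")[190:320,280:480],(600,390),interpolation=2)
b=cv2.resize(viewer.camera("side")[240:360,260:460],(333,200),interpolation=2)
cv2.imwrite("pics/g5.png",np.vstack([a,np.pad(b,((0,0),(0,267),(0,0)))]))
```

```text
15.87 [ 477.  -275.9  239.8] [ 0.  -0.1 -1.1] 20.1 29.99938666820526
True
17.45 [ 476.4 -276.9   87.3] [0.3 0.1 5.4] 19.7 30.001152455806732
18.04 [ 476.1 -276.6   87.1] [-0.6  0.3  0.6] 44.7 0.0
21.13 [400.2 199.7 329.9] [-0.5 -0.8 -0.6] 45.0 0.0
```

View pics/g5.png

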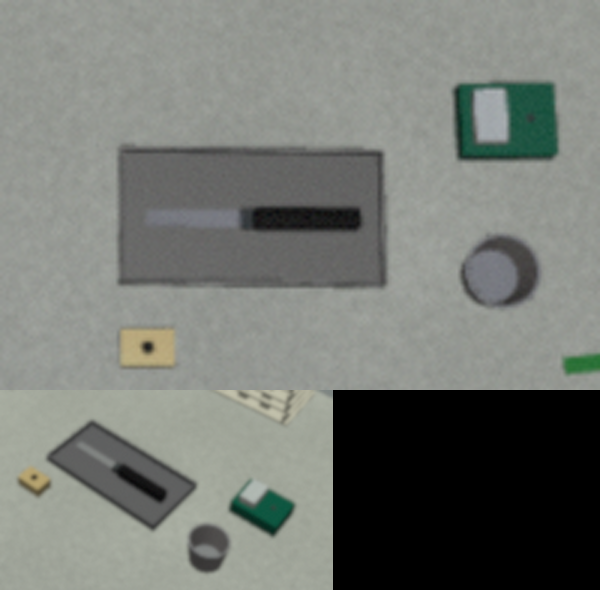

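The pry lies flat and centred in the tray, from (145,217) to (360,217), and the bystanders haven't moved. Handing in.

```bash
python3 -c "
from station import workorder
print(workorder.sign_off())"
```

```text
the job is handed in; nothing more can be done
None
```

The job is handed in: the cover stands open at about 1.88 rad (108°), the pry blade lies flat in the grey tray, and the robot's clock read about 21 s.

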